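Set the bench grinder's tool rest and spark flap

ROBOT

A 6-joint arm with a two-finger parallel gripper is mounted at the origin on the work surface. World frame = base frame: x ahead of the robot, y to its left, z up, the work surface at z = 0. Lengths are in m, angles in rad, forces in N, time in s.
With the tool pointing down it reaches from about 0.375 to 0.975 m from the base axis. Payload 3.8 kg.
Tool frame: the origin (TCP) lies midway between the tips of the shut fingers; the grasp point (between the pads) lies 19 mm behind it; z points along the fingers, y is the line along which they close (so a half turn about z gives the same grasp; the last joint's range is limited). The gripper opens to 88 mm and grips with 3 to 60 N. Pads are 18 mm wide; open, the fingers measure 123 mm over their backs; the gripper's body (75 mm by 187 mm) begins 45 mm behind the grasp point.
Start: joints at [-0.037, 0.264, 1.604, -0, 1.274, -0.037], TCP at [0.675, -0, 0.239] pointing down, gripper open.
Joint ranges: [-2.63, 2.63], [-0.94, 2.18], [0.31, 2.57], [-1.31, 4.45], [0, 2.66], [-2.55, 2.55]. Speed limits (rad/s): [2.57, 2.57, 3.14, 3.14, 3.14, 3.14].

INTERFACE

Orientations are given as a rotation vector (axis times angle).
In Python, from cell import manip, inverse_kinematics, cams, order gives the robot as it stands. Calls block until the motion is done:
- manip.move_pose(position, orientation): joint-space move of the TCP to a pose.
- manip.move_linear(position, rate=0.15, rot=None): straight line of the TCP; rot=None keeps the orientation; rate is the mean speed in m/s.
- manip.set_joints(angles): joint-space move.
- manip.set_gripper(opening, force=None): finger opening in m; force is the grip in N (None keeps the last); returns when the fingers have stopped.
- manip.dwell(seconds).
- inverse_kinematics(position, orientation): joint angles nearest the present ones, or None.
- manip.state(): the state.
- cams.capture(name): name is "scene" or "side" or "wrist"; returns a dict with "image" (384x512x3 uint8, blue, green, red), "z_map" (384x512 float32, m along the optical axis (not along the pixel's ray), 0 where there is no reading), "intrinsics" (3x3 intrinsics, pixels), "position" and "orientation" of the camera in the world; the wrist camera has in their place "T_tool_cam" (4x4, takes a point from camera to tool coordinates, whose origin is the TCP and whose axes are the flange's). Camera axes: x right, y down, z forward; pixel columns grow to the right and rows downward; lengths in m; the calibration is good to about 2 mm. A picture is of the moment at which its call begins: read the wrist's pose just before it.
A pose or a line that the arm cannot do raises manip.IKError and nothing moves.
- order.close_job(): hands the job in; it is judged then, once.
The state is a dict: "clock": time; "joint_pos": joint angles; "joint_velocities": joint speeds; "tau": joint torques, N m; "tool_pos": TCP position; "tcp_rot": TCP orientation; "contact_force": force on the tool from outside, world axes, zero at the start; "moment": the same for the moment, N m; "gripper_width": finger opening in m; "grasp_force": force on a finger pad.
Only numpy, scipy, OpenCV 4.12 (cv2) and the standard library are available. Lean on these libraries where they do the work, as an engineer would, in place of code of your own. Each camera call takes 0.05 s, during which the arm holds its last target. There are 200 camera calls.

TASK

Make the bench grinder ready for use: first push its tool rest in towards the grinding stone until it stops, and after that push the raised spark flap down as far as it goes, so that it covers the front of the stone. Only push with closed or open fingers, from outside: do not grip the rest or the flap, and leave the oilstone, the jar and the spanner lying where they are.

Things in the scene. Friction and masses are not known exactly. Their poses are not given: they have to be found in the camera images.
- grinder: Grey bench grinder, fixed; stone 150 mm across, 36 thick. Origin on the bench below the stone's centre (100 mm up). -x is its working front, roughly facing the robot; y the stone's axis; z up. Motor at y 80 to 240 mm, top 197 mm up; sheet guard over the stone's top and back, to 196 mm. Slide bars of the rest (top 50 mm up) run forward to x = -280 mm. Flap hinge line: along y at x = -10, z = 190 mm.
- rest_lip (a point): Centre of the front face of the tool rest's lip, 77 mm above the bench; axes as the grinder's. The rest is a steel angle plate: level plate 104 mm deep (x), 100 wide, 8 thick, top 100 mm up; its 8 mm thick lip, folded down along the front edge, spans 54 to 100 mm up. Push the lip's front along +x. At the stop this point is at x = -182 mm in the grinder's frame.
- tool_rest (a joint): How far the tool rest is pulled out from its stop, in m: 0 is fully in (its edge 3 mm from the stone), at most 0.08. It slides along the grinder's x, takes about 3 to 5 N to push, and stays where it is left.
- flap_hinge (a point): Middle of the spark flap's hinge line, in the mid-thickness of the sheet; x = -10 mm, y = 0, z = 190 mm in the grinder's frame. Axes turn with the flap: -x runs along the sheet from the hinge to the free edge, y along the hinge, z out of the sheet's upper side.
- flap_edge (a point): Middle of the spark flap's free edge, 100 mm from the hinge line (own -x direction). The flap is a plain aluminium sheet 100 mm long, 110 mm wide, 4 mm thick. While raised it leans up and towards the front; its upper side can be reached straight from above.
- spark_flap (a joint): Angle of the spark flap in rad: 0 is fully down on its stop (sheet sloping 30 degrees below level, towards the front), growing as it rises (0.52 is level, most 1.6). A stiff hinge (about 0.15 N m) keeps it where it is left.
- oilstone: Sharpening stone lying flat, 150 x 50 x 26 mm (x, y, z), loose, origin at the centre of its underside. Not to be disturbed.
- jar: Small round glass jar with a steel lid, 60 mm diameter, 65 mm high, loose, origin at the centre of its underside. Not to be disturbed.
- spanner: Steel spanner lying flat on the bench, loose, 180 mm long along its x, 8 mm thick. Not to be disturbed.

How it is judged:
By the outcome, as a careful person would: the job done as asked, in the order asked, and still so for the second after the job is handed in, with the robot touching nothing.
It also fails if it takes over 43 s, if anything falls off the work surface, if the arm or the gripper's body presses on something with over 40 N, if the wrist force passes 120 N, or if a joint passes its speed limit or range.

## Working session

There is one attempt and no reset: what is moved stays moved. The work goes in short steps, each a Python script; the robot and the scene stay as the last script left them, time stands still between calls to the robot, and variables do not carry over. Pictures are saved under pics/ and viewed, at most 10 in all, crops included, and the job is handed in when it is done.

```bash
mkdir -p pics; python3 - <<'E'
from cell import manip,cams
import cv2,numpy as np
for n in("scene","side"):
    c=cams.capture(n);cv2.imwrite(f"pics/{n}0.png",c["image"]);np.savez(f"{n}0.npz",**c)
    print(n,c["intrinsics"],c["position"],c["orientation"],(c["z_map"]>0).mean())
print(manip.state()["clock"])
E
```

```text
scene [[439.81871541   0.         259.91026943]
 [  0.         439.81871541 191.79223079]
 [  0.           0.           1.        ]] [0.5253622  0.70540377 1.07378933] [-0.0897454   2.96204935 -1.00057523] 0.9959360758463541
side [[384.96915359   0.         253.78494871]
 [  0.         384.96915359 193.48899352]
 [  0.           0.           1.        ]] [0.21497475 0.50314412 0.82013078] [-0.90334732  2.60914708 -0.97950423] 0.995819091796875
0.1
```

View pics/scene0.png

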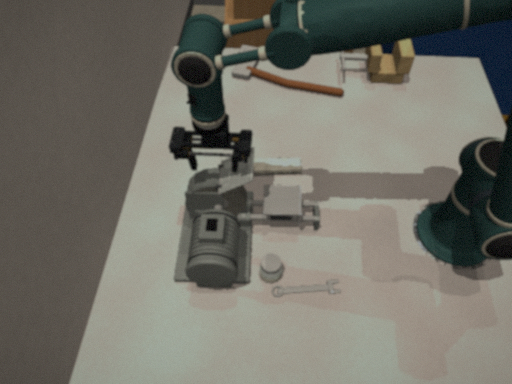

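View pics/side0.png

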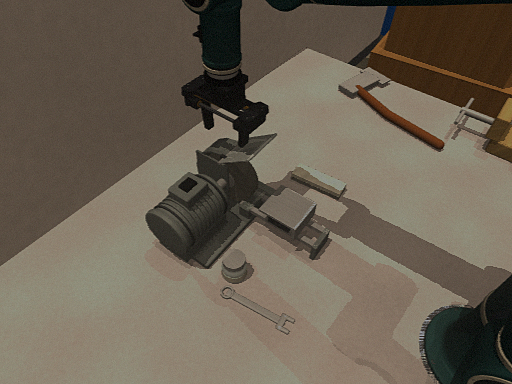

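The grinder is in mid-bench: motor at scene (215,250), rest plate at (285,200), raised flap at (237,178) just beneath the gripper. The jar is at (271,267), the spanner at (305,289) and the oilstone at (280,165). Next I back-project the depth.

```bash
cat >h.py <<'E'
import numpy as np,cv2
from scipy.spatial.transform import Rotation as R
def cloud(c):
    z=c["z_map"];K=c["intrinsics"];v,u=np.mgrid[:384,:512]
    p=np.dstack([(u-K[0,2])/K[0,0]*z,(v-K[1,2])/K[1,1]*z,z])
    P=p@R.from_rotvec(c["orientation"]).as_matrix().T+c["position"]
    P[z<=0]=np.nan
    return P
E
python3 - <<'E'
from h import *
img=np.zeros((600,800,3),np.uint8)
for i,n in enumerate(("scene","side")):
    c=dict(np.load(n+"0.npz"));P=cloud(c)
    print(n,"table z",np.nanmedian(P[300:340,350:400,2]))
    Q=P.reshape(-1,3);C=c["image"].reshape(-1,3)
    # plate top
    m=(abs(Q[:,2]-.1)<.005)&(Q[:,0]>.3)&(Q[:,0]<.75)&(abs(Q[:,1])<.3)
    M=np.zeros((384,512),np.uint8);M.flat[m]=255
    k,l,st,ce=cv2.connectedComponentsWithStats(M)
    for j in np.argsort(-st[1:,4])[:2]+1:
        q=P[l==j]; r=cv2.minAreaRect(q[:,:2].astype(np.float32)*1000);print(st[j],r,q.mean(0),cv2.boxPoints(r).round().tolist())
    # top-down height picture 1px=1.5mm : x .3-.85 right, y .35..-.25
    ok=(Q[:,2]>.006)&(Q[:,2]<.3)
    q=Q[ok];q=q[np.argsort(q[:,2])]
    u=((q[:,0]-.35)*800).astype(int);v=((.3-q[:,1])*500/.6+0).astype(int)
    col=cv2.applyColorMap((q[:,2]/.3*255).astype(np.uint8)[:,None],cv2.COLORMAP_JET)[:,0]
    for a,b,k in zip(u,v,col):
        if 0<=a<400 and 0<=b<500: cv2.circle(img,(int(a)+400*i,int(b)),1,k.tolist(),-1)
cv2.imwrite("pics/top.png",img[:500])
a=cv2.resize(dict(np.load("side0.npz"))["image"][110:310,130:350],None,fx=2.7,fy=2.7,interpolation=2)
cv2.imwrite("pics/sidecrop.png",a)
E
```

```text
scene table z -0.0015426970915745075
[ 263  184   39   32 1087] ((502.03875732421875, -16.907634735107422), (104.48991394042969, 103.57923126220703), 1.1302839517593384) [ 0.50168614 -0.01485831  0.0985803 ] [[449.0, 34.0], [451.0, -70.0], [555.0, -68.0], [553.0, 36.0]]
[186 274  50   4  92] ((668.7702026367188, 227.49293518066406), (119.84910583496094, 4.578793048858643), 1.8021900653839111) [0.67073906 0.22781675 0.09984011] [[609.0, 228.0], [609.0, 223.0], [729.0, 227.0], [729.0, 232.0]]
side table z -0.0012259023502181332
[ 258  184   59   47 1433] ((500.763671875, -15.778068542480469), (105.02742004394531, 102.48440551757812), 1.7491129636764526) [ 0.49890157 -0.01348048  0.09901713] [[447.0, 34.0], [450.0, -69.0], [555.0, -65.0], [552.0, 37.0]]
[221 180  37  13 105] ((631.5878295898438, 7.1182708740234375), (87.51396179199219, 28.158586502075195), 31.515594482421875) [0.6312708  0.00673885 0.10018042] [[587.0, -4.0], [602.0, -28.0], [676.0, 18.0], [662.0, 42.0]]
```

View pics/top.png

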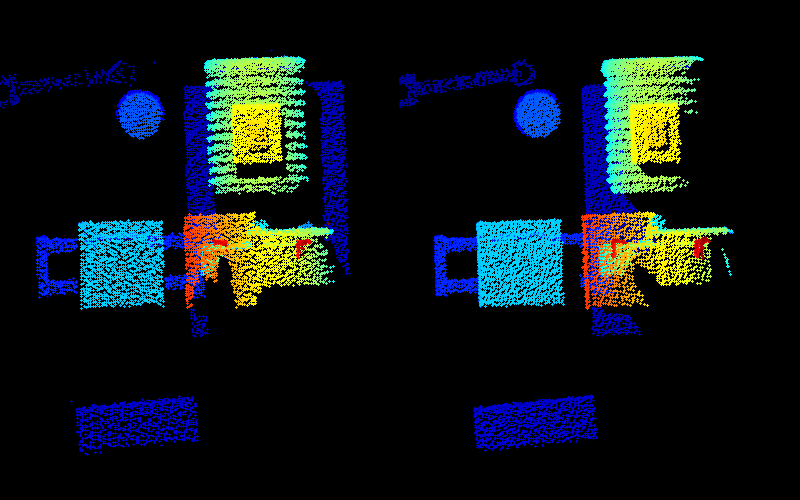

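View pics/sidecrop.png

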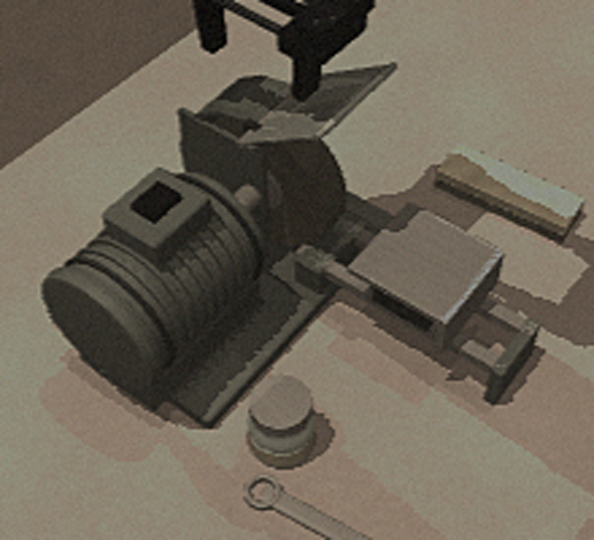

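The top-down map shows plate corners (449,34), (451,-70), (555,-68) and (553,36) mm with the top at 99 mm. That matches the given 104 x 100 mm and 100 mm height, with a yaw of about 1.6°. The bar end is near x≈0.396. The flap (red, left panel at (185-235,215-300)) rises towards the robot, and its edge is at x≈0.58. Next I fit the flap and the bar ends.

```bash
cat >>h.py <<'E'
YAW=np.radians(1.6)
def flap(P,x0=.56,x1=.66):
    Q=P.reshape(-1,3);q=Q[(Q[:,0]>x0)&(Q[:,0]<x1)&(Q[:,1]>-.075)&(Q[:,1]<.045)&(Q[:,2]>.13)&(Q[:,2]<.32)]
    A=np.c_[q[:,:2],np.ones(len(q))];w=np.ones(len(q),bool)
    for _ in range(8):
        s=np.linalg.lstsq(A[w],q[w,2],rcond=None)[0];w=abs(A@s-q[:,2])<.006
    return s,q[w],len(q)
E
python3 - <<'E'
from h import *
for n in("scene","side"):
    P=cloud(dict(np.load(n+"0.npz")));Q=P.reshape(-1,3)
    s,q,N=flap(P);e=q[q[:,0]<q[:,0].min()+.008]
    print(n,"flap",s,len(q),N,"edge",np.median(e,0),q.min(0),q.max(0),"ang",np.degrees(np.arctan(s[0])))
    print(" x where z=.192:",(.192-s[2]-s[1]*-.016)/s[0])
    b=Q[(Q[:,0]>.37)&(Q[:,0]<.44)&(abs(Q[:,1])<.08)&(Q[:,2]>.02)]
    for x in np.arange(.385,.44,.01):
        k=b[abs(b[:,0]-x)<.005]
        if len(k):print("  %.3f n%d ymin/max %.3f %.3f zmax %.3f"%(x,len(k),k[:,1].min(),k[:,1].max(),k[:,2].max()))
    print(" barfront",np.percentile(b[:,0],[0,2,5]))
E
```

```text
scene flap [-0.67377264 -0.01982662  0.63964284] 765 1109 edge [ 0.5845914  -0.00245906  0.24574401] [ 0.58021224 -0.06897683  0.19188459] [0.65981455 0.04288869 0.25000445] ang -33.97101177323106
 x where z=.192: 0.6648534453767662
  0.385 n307 ymin/max 0.039 0.064 zmax 0.710
  0.395 n334 ymin/max -0.057 0.063 zmax 0.709
  0.405 n418 ymin/max -0.054 0.063 zmax 0.707
  0.415 n374 ymin/max -0.053 0.061 zmax 0.705
  0.425 n370 ymin/max -0.052 0.061 zmax 0.703
  0.435 n383 ymin/max -0.052 0.061 zmax 0.701
 barfront [0.37002786 0.37166452 0.37420735]
side flap [-0.6636768  -0.02503415  0.63297676] 697 1429 edge [ 0.5822312  -0.00748537  0.24655717] [ 0.57812811 -0.06903588  0.19293833] [0.65995506 0.04479327 0.24938734] ang -33.57130702807606
 x where z=.192: 0.6650485708887772
  0.385 n49 ymin/max 0.034 0.048 zmax 0.631
  0.395 n166 ymin/max -0.054 0.048 zmax 0.629
  0.405 n150 ymin/max -0.054 0.047 zmax 0.626
  0.415 n108 ymin/max -0.051 0.047 zmax 0.623
  0.425 n102 ymin/max -0.050 0.046 zmax 0.620
  0.435 n95 ymin/max -0.050 0.044 zmax 0.617
 barfront [0.37003949 0.37295747 0.37713064]
```

```bash
cat >>h.py <<'E'
O=np.array([.677,-.0115,0]);RZ=R.from_euler('z',YAW)
W=lambda p:O+RZ.apply(p)
ROT=(RZ*R.from_euler('x',np.pi)).as_rotvec()
E
python3 - <<'E'
from h import *
from cell import manip,cams
S=manip.state; t=lambda:S()["clock"]
print(R.from_rotvec(S()["tcp_rot"]).as_matrix().round(3).tolist())
manip.move_linear([.675,0,.31],rate=.2);print(t())
manip.set_gripper(0);print(t(),S()["gripper_width"])
manip.move_pose(W([-.253,0,.2]),ROT);print(t())
manip.move_linear(W([-.253,0,.072]),rate=.15);s=S();print(t(),s["tool_pos"],s["contact_force"])
x=-.253
while x<-.17:
    x+=.004
    manip.move_linear(W([x,0,.072]),rate=.04)
    s=S();f=RZ.inv().apply(s["contact_force"]);g=RZ.inv().apply(s["tool_pos"]-O)
    print("%.3f"%x,g.round(4),f.round(1),round(s["clock"],2))
    if f[0]<-12:break
E
```

```text
[[0.0, 1.0, -0.002], [1.0, -0.0, 0.0], [0.0, -0.002, -1.0]]
0.6083
1.9083 0.0008177967185831177
3.2333
4.2333 [ 0.42499106 -0.01865479  0.07271296] [ 0.13141144 -0.5067252  -0.33157881]
-0.249 [-2.478e-01 -1.000e-04  7.300e-02] [-0.7 -0.3  0.3] 4.48
-0.245 [-0.2445 -0.      0.0723] [-0.3 -0.3  0.3] 4.73
-0.241 [-0.2408  0.      0.0719] [-0.3 -0.8 -0.2] 4.98
-0.237 [-2.372e-01  1.000e-04  7.170e-02] [-0.8  0.7 -1.6] 5.23
-0.233 [-0.233   0.      0.0718] [-1.6 -0.4 -1.5] 5.48
-0.229 [-0.2286  0.      0.072 ] [-0.3 -0.6 -0.7] 5.73
-0.225 [-0.2244 -0.      0.0721] [-1.8 -0.2 -0.4] 5.98
-0.221 [-0.2204 -0.      0.0721] [-1.   0.5 -1. ] 6.23
-0.217 [-0.2164 -0.      0.0721] [-1.8 -0.1 -1.2] 6.48
-0.213 [-0.2125 -0.      0.0721] [-1.9 -0.4 -0.9] 6.73
-0.209 [-0.2085 -0.      0.0721] [-1.8 -0.8 -0.1] 6.98
-0.205 [-0.2045 -0.      0.072 ] [-1.  -0.1 -0.8] 7.23
-0.201 [-0.2005 -0.      0.072 ] [-1.1 -0.6 -0. ] 7.48
-0.197 [-0.1966 -0.      0.072 ] [-1.9  0.7 -0.8] 7.73
-0.193 [-0.1966  0.      0.0716] [-12.2  -0.2   9.1] 7.98
```

```bash
python3 - <<'E'
from h import *
from cell import manip,cams
S=manip.state
for x in(-.191,-.189):
    manip.move_linear(W([x,0,.072]),rate=.03)
    s=S();f=RZ.inv().apply(s["contact_force"]);print(x,RZ.inv().apply(s["tool_pos"]-O).round(4),f.round(1),s["clock"])
    if f[0]<-22:break
manip.move_linear(W([-.225,0,.072]),rate=.1)
manip.move_linear(W([-.25,0,.30]),rate=.25)
print(S()["clock"])
for n in("scene","side"):
    c=cams.capture(n);P=cloud(c);Q=P.reshape(-1,3)
    G=RZ.inv().apply(Q-O);G=G[(abs(Q[:,2]-.099)<.005)&(G[:,0]>-.26)&(G[:,0]<-.06)&(abs(G[:,1])<.06)]
    print(n,np.percentile(G,[1,99],axis=0).round(4).tolist(),len(G))
    s,q,N=flap(P);print(s,len(q),q[:,0].min())
    cv2.imwrite(f"pics/{n}1.png",cv2.resize(c["image"][110:310,130:350],None,fx=2.7,fy=2.7,interpolation=2))
E
```

```text
-0.191 [-1.966e-01  1.000e-04  7.140e-02] [-18.9  -1.4  14.1] 8.2333
-0.189 [-1.967e-01  1.000e-04  7.110e-02] [-23.8  -1.5  19.8] 8.4833
10.0583
scene [[-0.1809, -0.0497, 0.0944], [-0.0725, 0.05, 0.103]] 1137
[-0.67553339 -0.02394366  0.64070772] 993 0.5803058801896964
side [[-0.184, -0.0486, 0.0949], [-0.0756, 0.0505, 0.1028]] 1407
[-1.19043547 -0.04676393  0.94125944] 209 0.5787699663888629
```

View pics/side1.png

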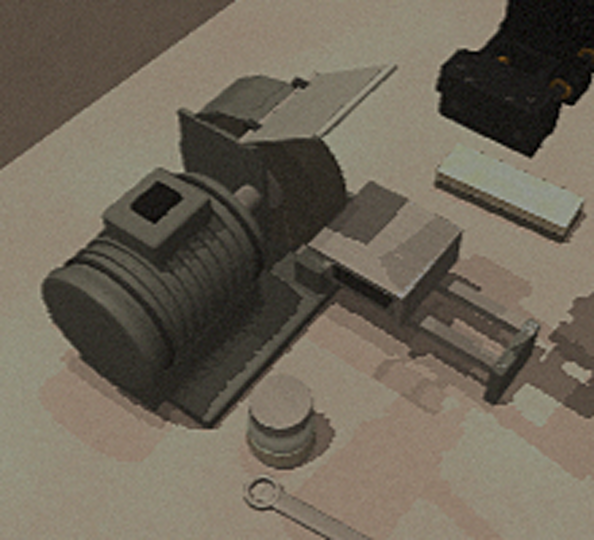

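The plate is at its stop: its front edge is at grinder x≈-0.182 as specified, and the force rose without any advance. In the picture the jar, spanner and oilstone are undisturbed and the flap is still raised. Next I push the flap down.

```bash
python3 - <<'E'
from h import *
from cell import manip,cams
S=manip.state
manip.move_linear(W([-.066,0,.30]),rate=.2)
manip.move_linear(W([-.066,0,.255]),rate=.1);print(S()["clock"],S()["contact_force"].round(1) if hasattr(S()["contact_force"],"round") else S()["contact_force"])
z=.255
while z>.148:
    z-=.005
    x=-.066-.014*np.clip((.24-z)/.07,0,1)
    manip.move_linear(W([x,0,z]),rate=.04)
    s=S();f=RZ.inv().apply(s["contact_force"])
    print("%.3f"%z,RZ.inv().apply(s["tool_pos"]-O).round(4),f.round(1),round(s["clock"],2))
    if f[2]>12 and z<.19 or f[2]>20:break
E
```

```text
11.825 [ 0.1 -0.7 -0.2]
0.250 [-0.0659 -0.      0.2502] [-1.1  0.2 -0.9] 12.1
0.245 [-0.0662  0.      0.2446] [-0.6 -0.4  0.8] 12.38
0.240 [-0.0663  0.      0.2394] [-0.5  0.8  0.1] 12.65
0.235 [-0.0671  0.      0.2347] [0.9 0.5 0.6] 12.93
0.230 [-0.0682 -0.      0.2297] [0.6 0.2 0.3] 13.2
0.225 [-0.0693  0.      0.2245] [0.2 0.3 0.3] 13.47
0.220 [-0.0703  0.      0.2195] [ 0.6  0.2 -0.7] 13.75
0.215 [-0.0712  0.      0.2145] [ 0.3 -0.7  0.2] 14.03
0.210 [-0.0723  0.      0.2095] [ 0.4 -0.2 -0.7] 14.3
0.205 [-7.330e-02  1.000e-04  2.045e-01] [0.7 0.  0. ] 14.57
0.200 [-0.0744  0.      0.1995] [-0.   0.5 -0.6] 14.85
0.195 [-0.0754  0.      0.1945] [0.3 0.2 0.2] 15.12
0.190 [-0.0763  0.      0.1896] [0.1 0.5 0.4] 15.4
0.185 [-0.0773  0.      0.1846] [ 0.2 -0.9  0.4] 15.68
0.180 [-0.0784  0.      0.1795] [ 0.2  0.4 -0.4] 15.95
0.175 [-0.0794  0.      0.1745] [-0.2  0.6  0.4] 16.23
0.170 [-0.0803  0.      0.1695] [ 1.2  0.2 -0.4] 16.5
0.165 [-0.0802 -0.      0.1646] [ 0.1  0.4 -0.2] 16.77
0.160 [-0.08 -0.    0.16] [ 0.3 -0.2  2. ] 17.05
0.155 [-0.0793 -0.      0.1591] [-8.3  0.3 20. ] 17.32
```

```bash
python3 - <<'E'
from h import *
from cell import manip,cams
manip.move_linear(W([-.082,0,.30]),rate=.15)
manip.move_linear(W([-.25,0,.32]),rate=.25)
print(manip.state()["clock"])
for n in("scene","side"):
    c=cams.capture(n);P=cloud(c);Q=P.reshape(-1,3)
    s,q,N=flap(P,.575,.66);print(n,s,len(q),N,np.degrees(np.arctan(s[0])),np.percentile(q,[1,99],axis=0).round(3).tolist())
    G=RZ.inv().apply(Q-O);G=G[(abs(Q[:,2]-.099)<.004)&(G[:,0]>-.26)&(G[:,0]<-.1)&(abs(G[:,1])<.06)]
    print(" rest",np.percentile(G[:,0],1))
    if n=="side":cv2.imwrite("pics/side2.png",cv2.resize(c["image"][110:310,130:350],None,fx=2.7,fy=2.7,interpolation=2))
E
```

```text
19.2667
scene [ 0.57927076  0.02025914 -0.19463729] 1072 1078 30.082458182851443 [[0.579, -0.067, 0.14], [0.659, 0.042, 0.189]]
 rest -0.18085452264426724
side [ 0.58340306  0.01876209 -0.19576806] 1543 1555 30.259417984122628 [[0.577, -0.066, 0.14], [0.659, 0.042, 0.19]]
 rest -0.18406938479159085
```

View pics/side2.png

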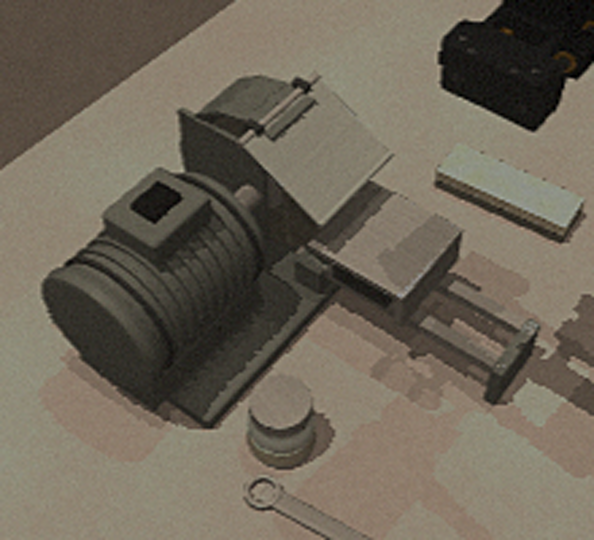

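The flap slopes 30° down, which is its stop, and the rest is still fully in. The loose items are unmoved and the robot is clear.

```bash
python3 -c "
from cell import order
print(order.close_job())"
```

```text
the job is handed in; nothing more can be done
None
```

The tool rest was pushed in to its stop first, then the spark flap was pushed down to its stop; the oilstone, jar and spanner look unmoved, and the job was handed in at about 19 s on the robot's clock.

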